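Clear the paper-conservation bench

TASK

Clear up the bench after the workshop: stand the orange jar in the orange square tray and the blue jar in the blue one, put the roll of green tape over the post of the wooden stand so that it lies flat on the base, and lay the spatula flat in the long grey tray. Leave the white bowl and the dark steel weight where they are, and let go of everything at the end.

Things in the scene. Friction and masses are not known exactly. Their poses are not given: they have to be found in the camera images.
- jar_orange: loose closed glass glue jar with an orange lid and an orange label band: upright cylinder 54 mm in diameter (the widest part), 62 mm tall, about 0.16 kg. Origin at the centre of its underside, z up.
- jar_blue: loose closed glass glue jar with a blue lid and a blue label band: upright cylinder 54 mm in diameter (the widest part), 62 mm tall, about 0.16 kg. Origin at the centre of its underside, z up.
- tape: loose roll of green tape lying flat: ring 60 mm outside diameter, hole 30 mm, 25 mm high, about 0.06 kg. Origin on its axis at the underside, z up.
- spatula: loose paper spatula lying flat on the bench, 170 mm long along its x (from -85 to +85 mm): dark wooden handle 16 mm wide and 14 mm high from x = -85 to +20 mm, thin steel blade 48 mm wide and 3 mm thick from +15 to +85 mm. About 0.07 kg, balanced within a few mm of its origin. Origin at mid-length at the underside (under the handle's front part), x towards the blade, z up.
- tray_orange: shallow square orange plastic tray fixed to the bench, 92 mm square and 14 mm high, walls and floor 5 mm thick, so 82 mm square inside and open above. It holds the jar of its colour. Origin at the centre of its underside; x and y along its sides, z up.
- tray_blue: shallow square blue plastic tray fixed to the bench, 92 mm square and 14 mm high, walls and floor 5 mm thick, so 82 mm square inside and open above. It holds the jar of its colour. Origin at the centre of its underside; x and y along its sides, z up.
- tape_stand: tape stand fixed to the bench: wooden base 90 mm square and 12 mm high with an upright steel post at its centre, 12 mm in diameter, its top 54 mm above the bench. Origin at the centre of the base's underside, z up.
- tool_tray: long shallow grey plastic tray fixed to the bench, 200 mm along its x, 86 mm along its y, 14 mm high, walls and floor 5 mm thick, so 190 x 76 mm inside and open above. The spatula belongs in it, lying lengthwise, blade at either end. Origin at the centre of its underside, z up.
- bowl: loose small white ceramic bowl, about 84 mm across the rim and 45 mm high; a bystander, to be left alone. Origin at the centre of its underside.
- weight: loose dark steel weight with a knob, 52 mm in diameter and 53 mm high; a bystander, to be left alone. Origin at the centre of its underside.

How it is judged:
At the end, for the whole second after the job is handed in: Jars upright on the floor of their own colour's tray (21 mm of centre); tape flat on the stand's base round the post (12 mm); spatula flat on the grey tray's floor (30 mm lengthwise, 25 mm crosswise); flat and upright within 4.5 degrees, all at rest; bowl and weight within 30 mm of their start (horizontal distance between jar_orange and tray_orange below 0.021 m and z of jar_orange in the frame of tray_orange between 0.002 and 0.01 m and angle between each of jar_orange, jar_blue, tape, spatula's own z axis and vertical below 0.08 rad and linear speed of each of jar_orange, jar_blue, tape, spatula below 0.02 m/s and angular speed of each of jar_orange, jar_blue, tape, spatula below 0.2 rad/s and horizontal distance between jar_blue and tray_blue below 0.021 m and z of jar_blue in the frame of tray_blue between 0.002 and 0.01 m and horizontal distance between tape and tape_stand below 0.012 m and z of tape in the frame of tape_stand between 0.009 and 0.017 m and x of spatula in the frame of tool_tray between -0.03 and 0.03 m and y of spatula in the frame of tool_tray between -0.025 and 0.025 m and z of spatula in the frame of tool_tray between 0.002 and 0.012 m and distance of each of bowl, weight from where it was at the start of the episode below 0.03 m); the robot touches nothing.
It fails at once if the white bowl is disturbed (pushed more than 30 mm or tipped over) (distance of bowl from where it was at the start of the episode above 0.03 m or angle between bowl's own z axis and vertical above 0.5 rad).
It fails at once if the dark steel weight is disturbed (pushed more than 30 mm or tipped over) (distance of weight from where it was at the start of the episode above 0.03 m or angle between weight's own z axis and vertical above 0.5 rad).
It also fails if it takes over 128 s, if anything falls off the work surface, if the arm or the gripper's body presses on something with over 40 N, if the wrist force passes 120 N, or if a joint passes its speed limit or range.

ROBOT

A 6-joint arm with a two-finger parallel gripper is mounted at the origin on the work surface. World frame = base frame: x ahead of the robot, y to its left, z up, the work surface at z = 0. Lengths are in m, angles in rad, forces in N, time in s.
With the tool pointing down it reaches from about 0.35 to 0.975 m from the base axis. Payload 4.9 kg.
Tool frame: the origin (TCP) lies at the very end of the fingers, on their centre line; the grasp point (between the pads) lies 19 mm behind it; y points along the fingers, z is the direction in which the jaws open and shut, and the axes are right-handed (so a half turn about y gives the same grasp; the last joint's range is limited). The gripper opens to 85 mm and grips with 20 to 120 N. Pads are 22 mm wide; open, the fingers measure 114 mm over their backs; the gripper's body (76 mm by 85 mm) begins 54 mm behind the grasp point. The pads swing forward as they close: fully open they stand 13 mm farther back than shut.
Start: joints at [1.045, 0.053, 1.613, -0, 1.476, -0.119], TCP at [0.247, 0.574, 0.231] pointing down, gripper open.
Joint ranges: [-3.01, 3.01], [-1.01, 2.22], [0.06, 2.58], [-1.02, 4.17], [0.09, 2.62], [-3.14, 3.14]. Speed limits (rad/s): [2.57, 2.57, 3.14, 3.14, 3.14, 3.14].

INTERFACE

Orientations are given as a rotation vector (axis times angle).
In Python, from station import ctrl gives the robot as it stands.
- The arm moves only by the tool arm_command, never from a script. Its argument "steps" is a list of rows, each a list of 3 entries, a list of its own where there are three numbers: the shift along the tool's x, y, z in m, then the turn, a rotation vector about the tool's x, y, z in degrees, then the opening, from 0 (shut) to 1 (fully open). In form: [[[dx, dy, dz], [ax, ay, az], gripper], ...]. A call has 1 to 5 rows; each row is the pose to reach, as a shift and turn from the pose measured when the call began, along the tool's axes at that moment; what a row does not reach only later rows make up. A row lasts 1/10 s, in which the tool goes at most 50 mm and 8.59 degrees, less where a joint would pass 70% of its speed; a pose out of reach is approached as far as the arm can. A call with a gripper value outside its range is refused whole. The fingers move at their own pace and stop on an object; "force" is the grip in N (left out, the last holds). Time passes only in rows, so rows that repeat a pose let the fingers close. It gives the time, the measured TCP pose, the force and the opening at its end, in the units of the state.
- ctrl.get_obs(): the state, without advancing time (a new reading comes with each control period).
- ctrl.get_image(name): name is "side" or "top"; returns a dict with "img" (384x512x3 uint8, red, green, blue), "camera_matrix" (3x3 intrinsics, pixels), "world_from_camera" (4x4, takes a point from camera to world coordinates). Camera axes: x right, y up, looking along -z (the intrinsics and any distortion apply to the point x, -y, -z); pixel columns grow to the right and rows downward; lengths in m; the calibration is good to about 2 mm. A picture is of the moment at which its call begins. There is no depth.
- ctrl.finish_job(): hands the job in, once; it reports no verdict.
Trained networks look in a picture, given as the dict that the camera call returned (one of the last four; its "shot" number tells which), for a name from the list of things; names that differ only in an ending like _2 or _b are one class to them, and where a whole thing is asked for, a point or a joint stands for the part that bears it (a point fixed in the world has none). Each returns a list of dicts, best first, with "confidence" (0 to 1); they miss things now and then, are a little off and sometimes report something else, mostly with a low value. They report only what shows in the picture. A call takes as long as a camera call.
- ctrl.boxes_of(picture, name): "position" ([row, column] in pixels, amid what is visible of it).
The state is a dict: "t": time; "q": joint angles; "dq": joint speeds; "effort": joint torques, N m; "tool_pos": TCP position; "tool_rot": TCP orientation; "contact_force": force on the tool from outside, world axes, zero at the start; "wrist_torque": the same for the moment, N m; "opening": finger opening in m.
Only numpy, scipy, OpenCV 4.12 (cv2) and the standard library are available. Lean on these libraries where they do the work, as an engineer would, in place of code of your own. Each camera call takes 0.05 s, during which the arm holds its last target.

## Working session

There is one attempt and no reset: what is moved stays moved. The work goes in short steps, Python scripts to look and compute and a tool call to move; the robot and the scene stay as the last step left them, time stands still between calls to the robot, and variables do not carry over. Pictures are saved under pics/ and viewed, and the job is handed in when it is done.

Besides the shell and the picture viewer there is one more tool, called as a command line: name --argument value ..., lists and objects as JSON in quotes. arm_command: Moves the arm, as the interface text tells. Its arguments: {"type":"object","properties":{"steps":{"type":"array"},"force":{"type":"number"}},"required":["steps"]}

```bash
ls; mkdir -p pics; cat > h.py <<'E'
import numpy as np,cv2
from station import ctrl
from scipy.spatial.transform import Rotation as R
def snap(name,fn):
    p=ctrl.get_image(name); cv2.imwrite('pics/'+fn,cv2.cvtColor(p['img'],cv2.COLOR_RGB2BGR)); return p
def unproj(p,rc,z):
    K=np.array(p['camera_matrix']);T=np.array(p['world_from_camera'])
    d=np.linalg.inv(K)@np.array([rc[1],rc[0],1.]); d=T[:3,:3]@np.array([d[0],-d[1],-d[2]])
    o=T[:3,3]; return o+d*(z-o[2])/d[2]
def proj(p,X):
    K=np.array(p['camera_matrix']);T=np.array(p['world_from_camera'])
    c=T[:3,:3].T@(np.array(X)-T[:3,3]); u=K@np.array([c[0],-c[1],-c[2]]); return u[1]/u[2],u[0]/u[2]
E
python3 - <<'E'
from h import *
s=ctrl.get_obs(); print({k:np.round(v,3) for k,v in s.items()})
print(R.from_rotvec(s['tool_rot']).as_matrix().round(3))
for n in ['top','side']:
    p=snap(n,n+'0.png'); print(n,p.keys(),np.round(p['camera_matrix'],1),np.round(p['world_from_camera'],3))
    for o in ['jar_orange','jar_blue','tape','spatula','tray_orange','tray_blue','tape_stand','tool_tray','bowl','weight']:
        for b in ctrl.boxes_of(p,o)[:2]:
            print(o,b, unproj(p,b['position'],0.0).round(3))
E
```

```text
pics
{'t': np.float64(0.0), 'q': array([ 1.045,  0.053,  1.614,  0.   ,  1.476, -0.119]), 'dq': array([ 0.   , -0.002,  0.001, -0.001, -0.002, -0.002]), 'effort': array([-1.0000e-03, -3.9369e+01, -3.7017e+01, -0.0000e+00,  7.0000e-03,
       -0.0000e+00]), 'tool_pos': array([0.247, 0.573, 0.23 ]), 'tool_rot': array([-1.549,  0.32 , -0.319]), 'contact_force': array([-1.056,  0.468,  0.399]), 'wrist_torque': array([-0.031,  0.018, -0.025]), 'opening': np.float64(0.085)}
[[ 0.918 -0.001  0.396]
 [-0.396 -0.002  0.918]
 [-0.    -1.    -0.002]]
top dict_keys(['img', 'camera_matrix', 'world_from_camera', 'shot']) [[392.4   0.  250.6]
 [  0.  392.4 190.5]
 [  0.    0.    1. ]] [[-0.011  0.997 -0.075  0.472]
 [-1.    -0.01   0.014  0.012]
 [ 0.013  0.076  0.997  1.153]
 [ 0.     0.     0.     1.   ]]
jar_orange {'position': [163.1, 226.0], 'confidence': 0.83} [0.642 0.068 0.   ]
jar_blue {'position': [164.1, 268.4], 'confidence': 0.6} [ 0.638 -0.057  0.   ]
tape {'position': [225.6, 281.5], 'confidence': 0.65} [ 0.456 -0.093  0.   ]
spatula {'position': [217.8, 381.8], 'confidence': 0.78} [ 
[... 1156 characters left out ...]
sition': [294.6, 371.7], 'confidence': 0.86} [ 0.445 -0.388  0.   ]
spatula {'position': [245.1, 305.3], 'confidence': 0.26} [ 0.475 -0.205  0.   ]
tray_orange {'position': [184.4, 177.1], 'confidence': 0.63} [0.44  0.217 0.   ]
tray_blue {'position': [156.0, 223.2], 'confidence': 0.97} [0.641 0.255 0.   ]
tape_stand {'position': [202.7, 217.6], 'confidence': 0.61} [0.455 0.065 0.   ]
tool_tray {'position': [162.7, 139.9], 'confidence': 0.87} [0.441 0.406 0.   ]
tool_tray {'position': [158.0, 222.7], 'confidence': 0.5} [0.631 0.246 0.   ]
bowl {'position': [244.7, 306.4], 'confidence': 0.63} [ 0.477 -0.206  0.   ]
weight {'position': [211.7, 349.7], 'confidence': 0.93} [ 0.649 -0.201  0.   ]
```

```bash
python3 - <<'E'
import cv2
a=cv2.imread('pics/top0.png')[110:290,60:430]; cv2.imwrite('pics/top0z.png',cv2.resize(a,None,fx=2.1,fy=2.1,interpolation=cv2.INTER_CUBIC))
a=cv2.imread('pics/side0.png'); cv2.imwrite('pics/side0z.png',cv2.resize(a,None,fx=1.5,fy=1.5))
E
```

```text
(no output)
```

View pics/top0z.png

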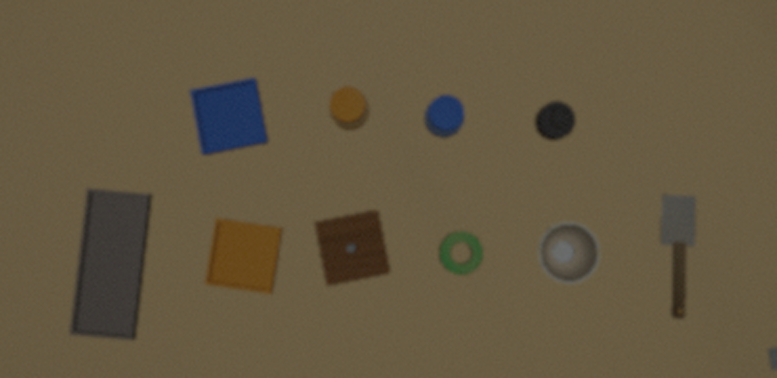

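View pics/side0z.png

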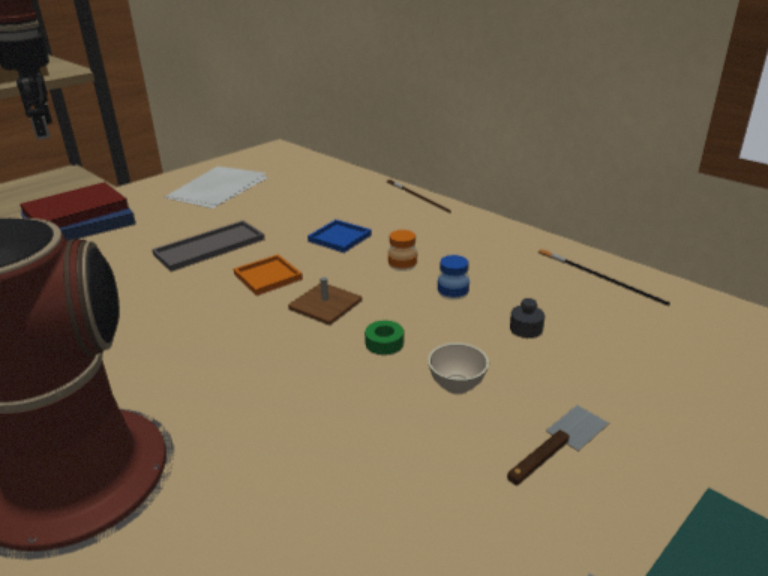

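The top view (2.1x zoom) shows, left to right: grey tray (110,264), blue tray (230,116), orange tray (244,256), stand (352,247), orange jar (348,106), blue jar (445,115), tape (461,253), weight (555,120), bowl (568,253) and spatula (678,256), with the blade away from the robot. I'll refine these positions by segmentation.

```bash
cat > seg.py <<'E'
from h import *
def segs(p,names=None,tol=None):
    img=p['img'].astype(int); r,g,b=img[...,0],img[...,1],img[...,2]
    hsv=cv2.cvtColor(p['img'],cv2.COLOR_RGB2HSV); out={}
    return hsv
def comp(mask,near,k=3):
    mask=cv2.morphologyEx(mask.astype(np.uint8),cv2.MORPH_OPEN,np.ones((k,k)))
    n,l,s,c=cv2.connectedComponentsWithStats(mask)
    best=min([i for i in range(1,n) if s[i,4]>25],key=lambda i:np.hypot(c[i][0]-near[1],c[i][1]-near[0]))
    cn,_=cv2.findContours((l==best).astype(np.uint8),cv2.RETR_EXTERNAL,cv2.CHAIN_APPROX_NONE)
    return cn[0],s[best,4]
E
python3 - <<'E'
from seg import *
p=snap('top','top1.png'); img=cv2.GaussianBlur(p['img'],(3,3),0)
lab=cv2.cvtColor(img,cv2.COLOR_RGB2LAB).astype(float)
bg=cv2.medianBlur(cv2.cvtColor(img,cv2.COLOR_RGB2LAB),101).astype(float)
d=np.linalg.norm(lab-bg,axis=2)
big=(np.clip(d*4,0,255)).astype(np.uint8)
cv2.imwrite('pics/d1.png',cv2.resize(big[110:290,60:430],None,fx=2.1,fy=2.1))
near=dict(tool_tray=(235,109,.014),tray_orange=(231,177,.014),tray_blue=(166,169,.014),tape_stand=(228,227,.012),jar_orange=(161,226,.062),jar_blue=(165,272,.062),tape=(230,279,.025),bowl=(230,330,.045),weight=(167,324,.03),spatula=(230,382,.008))
for n,(r,c,z) in near.items():
    for th in (12,20):
        try:
            cn,a=comp(d>th,(r,c))
            (cx,cy),(w,h),ang=cv2.minAreaRect(cn)
            bx=cv2.boxPoints(((cx,cy),(w,h),ang))
            W=[unproj(p,(q[1],q[0]),z)[:2] for q in bx]
            e0=W[1]-W[0];e1=W[2]-W[1]
            print(n,th,a,'ctr',unproj(p,(cy,cx),z)[:2].round(4),'sz',np.round([np.linalg.norm(e0),np.linalg.norm(e1)],3),'ang',np.degrees(np.arctan2(e0[1],e0[0])).round(1))
        except Exception as e: print(n,th,e)
E
```

```text
tool_tray 12 2309 ctr [0.4328 0.3946] sz [0.203 0.095] ang -5.6
tool_tray 20 2203 ctr [0.4331 0.3947] sz [0.201 0.092] ang -5.5
tray_orange 12 1056 ctr [0.4425 0.2134] sz [0.092 0.095] ang -8.6
tray_orange 20 942 ctr [0.442  0.2135] sz [0.087 0.091] ang -8.4
tray_blue 12 1135 ctr [0.6356 0.235 ] sz [0.099 0.099] ang -79.0
tray_blue 20 1073 ctr [0.6356 0.235 ] sz [0.097 0.095] ang -79.0
tape_stand 12 1037 ctr [0.452  0.0648] sz [0.094 0.093] ang -79.3
tape_stand 20 994 ctr [0.4519 0.0651] sz [0.092 0.091] ang -79.3
jar_orange 12 311 ctr [0.6385 0.0653] sz [0.051 0.057] ang -90.5
jar_orange 20 253 ctr [0.6357 0.0653] sz [0.045 0.051] ang -90.5
jar_blue 12 358 ctr [ 0.6275 -0.0608] sz [0.056 0.059] ang -90.5
jar_blue 20 323 ctr [ 0.6261 -0.0608] sz [0.051 0.057] ang -90.5
tape 12 296 ctr [ 0.4435 -0.0834] sz [0.057 0.057] ang -90.6
tape 20 204 ctr [ 0.4435 -0.082 ] sz [0.055 0.051] ang -90.6
bowl 12 360 ctr [ 0.4424 -0.227 ] sz [0.071 0.073] ang -90.6
bowl 20 32 ctr [ 0.4438 -0.2213] sz [0.014 0.014] ang -90.6
weight 12 329 ctr [ 0.6219 -0.2161] sz [0.058 0.055] ang -90.5
weight 20 300 ctr [ 0.6234 -0.2147] sz [0.055 0.052] ang -90.5
spatula 12 650 ctr [ 0.4339 -0.3853] sz [0.047 0.168] ang -90.6
spatula 20 533 ctr [ 0.4324 -0.3868] sz [0.038 0.165] ang -90.6
```

View pics/d1.png

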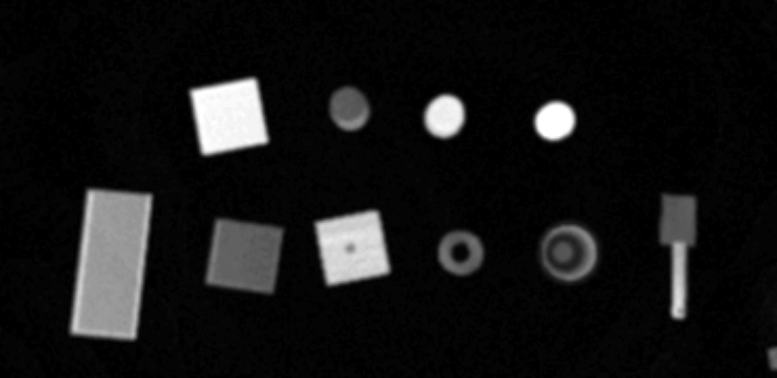

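```bash
cat >> seg.py <<'E'
from scipy.optimize import minimize
def dist(p):
    img=cv2.GaussianBlur(p['img'],(3,3),0); L=cv2.cvtColor(img,cv2.COLOR_RGB2LAB)
    return np.linalg.norm(L.astype(float)-cv2.medianBlur(L,101).astype(float),axis=2)
def fitcyl(ps,x0,r,h,th=15,z0=0.):
    a=np.linspace(0,2*np.pi,40); S=8
    Ms=[]
    for p in ps:
        d=dist(p); cr,cc=proj(p,[*x0,z0+h/2]); r0,c0=int(cr)-30,int(cc)-30
        m=d>th; n,l=cv2.connectedComponents(m.astype(np.uint8))
        lab=np.bincount(l[int(cr)-4:int(cr)+5,int(cc)-4:int(cc)+5].ravel(),minlength=n); lab[0]=0
        w=(l==lab.argmax())[r0:r0+60,c0:c0+60].astype(np.uint8)
        cn,_=cv2.findContours(w,cv2.RETR_EXTERNAL,cv2.CHAIN_APPROX_NONE); cv2.drawContours(w,cn,-1,1,-1)
        Ms.append((p,w,r0,c0))
    def cost(xy,which=None):
        t=0
        for i,(p,w,r0,c0) in enumerate(Ms):
            if which is not None and i!=which: continue
            pts=np.array([proj(p,[xy[0]+r*np.cos(t_),xy[1]+r*np.sin(t_),z]) for t_ in a for z in (z0,z0+h)])
            q=cv2.convexHull(((pts[:,::-1]-[c0,r0]+.5)*S-.5).round().astype(np.int32))
            m=np.zeros((60*S,60*S),np.uint8); cv2.fillConvexPoly(m,q,1); m=cv2.resize(m.astype(np.float32),(60,60),interpolation=cv2.INTER_AREA)
            t+=np.abs(m-w).sum()/w.sum()
        return t
    res=[]
    for wh in [None]+list(range(len(ps))):
        s=np.array([[0,0],[.01,0],[0,.01]])+x0
        o=minimize(cost,x0,args=(wh,),method='Nelder-Mead',options=dict(initial_simplex=s,xatol=2e-4,fatol=1e-4)); res.append((o.x.round(4),round(o.fun,3)))
    return res
E
python3 - <<'E'
from seg import *
ps=[ctrl.get_image('top'),ctrl.get_image('side')]
for n,x,r,h in [('jar_orange',(.637,.066),.027,.062),('jar_blue',(.627,-.061),.027,.062),('tape',(.444,-.083),.03,.025)]:
    print(n,fitcyl(ps,x,r,h))
# stand post top
p=ps[0]; d=dist(p); 
ys,xs=np.nonzero(d>12); m=[(abs(x-382)<20) and abs(y-230)<35 for x,y in zip(xs,ys)]
q=np.array([unproj(p,(y,x),.008)[:2] for x,y in np.c_[xs,ys][m]])
for lo,hi in [(.34,.36),(.36,.38),(.38,.4),(.4,.42),(.42,.44),(.44,.46),(.46,.48),(.48,.5),(.5,.52)]:
    k=(q[:,0]>lo)&(q[:,0]<=hi)
    if k.sum(): print(lo,q[k].mean(0).round(4),k.sum())
print(q.min(0),q.max(0))
# post in top view
img=p['img'][215:240,215:240].astype(int); 
sat=img.max(2)-img.min(2); w=np.clip(25-sat[8:18,6:18],0,None); yy,xx=np.mgrid[223:233,221:233]
print(sat[6:20,4:20]); rc=((w*yy).sum()/w.sum(),(w*xx).sum()/w.sum()); print(rc,unproj(p,rc,.054))
p=ps[1]; print(proj(p,[.452,.065,.054]),proj(p,[.452,.065,.012]))
E
python3 - <<'E'
import cv2
a=cv2.imread('pics/side0.png')[150:330,170:420]; cv2.imwrite('pics/side0zz.png',cv2.resize(a,None,fx=3,fy=3,interpolation=cv2.INTER_CUBIC))
E
```

```text
jar_orange [(array([0.6412, 0.0665]), np.float64(0.272)), (array([0.6397, 0.0667]), np.float64(0.177)), (array([0.6424, 0.0669]), np.float64(0.088))]
jar_blue [(array([ 0.6301, -0.0636]), np.float64(0.135)), (array([ 0.6294, -0.0633]), np.float64(0.05)), (array([ 0.6316, -0.0637]), np.float64(0.072))]
tape [(array([ 0.443 , -0.0841]), np.float64(0.145)), (array([ 0.4431, -0.0837]), np.float64(0.068)), (array([ 0.4426, -0.0852]), np.float64(0.066))]
0.34 [ 0.3548 -0.3839] 30
0.36 [ 0.3703 -0.3845] 56
0.38 [ 0.3902 -0.3858] 53
0.4 [ 0.4107 -0.3874] 49
0.42 [ 0.4309 -0.3882] 49
0.44 [ 0.4522 -0.3892] 80
0.46 [ 0.4694 -0.3857] 111
0.48 [ 0.4891 -0.3886] 113
0.5 [ 0.5093 -0.39  ] 106
[ 0.35014242 -0.41186517] [ 0.51862484 -0.36272926]
[[36 39 37 37 37 33 37 34 36 37 35 38 38 32 36 36]
 [37 36 36 35 36 38 35 35 35 36 33 36 37 34 38 36]
 [31 36 34 32 34 36 35 36 34 38 35 41 32 36 38 35]
 [36 35 32 39 37 36 33 35 35 36 39 36 38 40 36 37]
 [35 38 40 36 37 36 31 29 26 29 37 36 35 36 39 38]
 [38 37 36 39 37 35 22 13 11 13 23 35 37 39 34 39]
 [38 38 41 41 33 28 12  3  3  3 16 31 37 34 39 38]
 [42 39 39 36 35 25  9  2  1  2 12 32 40 39 39 41]
 [36 40 39 40 38 33 17  6  3  8 22 36 39 42 39 37]
 [42 35 39 38 39 36 26 22 21 24 33 37 37 40 38 36]
 [37 38 38 35 39 37 35 32 33 35 32 39 37 35 39 37]
 [36 38 39 36 37 38 37 38 34 36 37 38 36 37 38 38]
 [37 37 35 40 41 36 39 37 37 36 37 37 36 39 42 33]
 [37 38 40 38 38 39 36 39 38 38 38 41 41 38 37 39]]
(np.float64(227.7100977198697), np.float64(226.90228013029315)) [0.45218742 0.0642775  0.054     ]
(np.float64(184.83393994124808), np.float64(215.1775252409171)) (np.float64(199.21685697544942), np.float64(216.29885297707423))
```

View pics/side0zz.png

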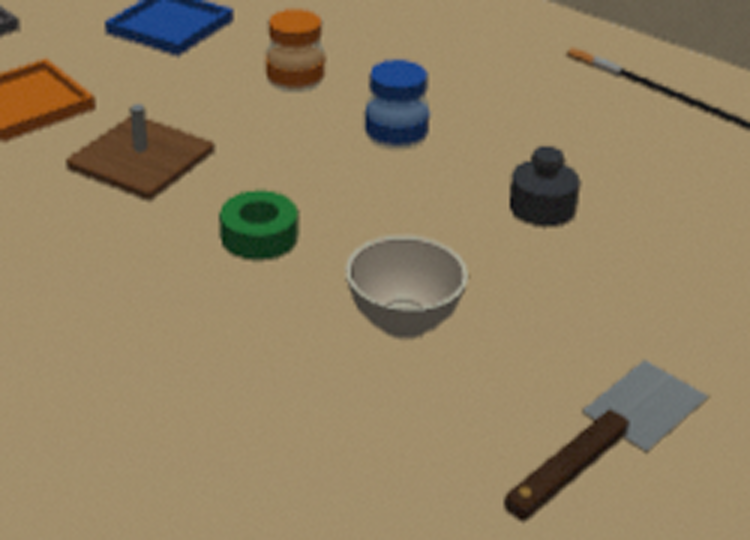

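```bash
cat > tgt.py <<'E'
import sys
from h import *
def go(x,y,z,yaw=90):
    s=ctrl.get_obs(); M=R.from_rotvec(s['tool_rot']); t=np.radians(yaw)
    zt=np.array([np.cos(t),np.sin(t),0]); yt=np.array([0,0,-1.]); G=R.from_matrix(np.c_[np.cross(yt,zt),yt,zt])
    print('t',round(s['t'],2),'pos',np.round(s['tool_pos'],4),'q6',round(s['q'][5],2),'F',np.round(s['contact_force'],1),'open',round(float(s['opening']),4))
    print('shift',M.inv().apply(np.array([x,y,z])-s['tool_pos']).round(4).tolist(),'turn',np.degrees((M.inv()*G).as_rotvec()).round(1).tolist())
if __name__=='__main__': go(*map(float,sys.argv[1:]))
E
python3 tgt.py .641 .0665 .15
```

```text
t 1.25 pos [0.2473 0.574  0.2313] q6 -0.12 F [-0.2  0.4 -0.3] open 0.0852
shift [0.5624, 0.0813, -0.3103] turn [0.0, -23.3, -0.0]
```

arm_command --steps '[[[0.562,0.081,-0.31],[0,-23.3,0],1],[[0.562,0.081,-0.31],[0,-23.3,0],1],[[0.562,0.081,-0.31],[0,-23.3,0],1],[[0.562,0.081,-0.31],[0,-23.3,0],1],[[0.562,0.081,-0.31],[0,-23.3,0],1]]' --force 40

```text
t: 1.75
tool_pos: [0.398, 0.3796, 0.2005]
tool_rot: [-1.57, -0.001, -0.0]
contact_force: [-0.2, 0.3, -0.1]
opening: 0.0854
```

```bash
python3 tgt.py .641 .0665 .15
```

```text
t 1.75 pos [0.398  0.3796 0.2005] q6 -0.94 F [-0.2  0.3 -0.1] open 0.0854
shift [0.2429, 0.0506, -0.3132] turn [-0.0, 0.0, 0.0]
```

arm_command --steps '[[[0.243,0.051,-0.313],[0,0,0],1],[[0.243,0.051,-0.313],[0,0,0],1],[[0.243,0.051,-0.313],[0,0,0],1],[[0.243,0.051,-0.313],[0,0,0],1],[[0.243,0.051,-0.313],[0,0,0],1]]'

```text
t: 2.25
tool_pos: [0.5502, 0.1834, 0.1688]
tool_rot: [-1.57, -0.001, -0.001]
contact_force: [0.2, -0.3, 0.5]
opening: 0.085
```

```bash
python3 tgt.py .641 .0665 .15
```

```text
t 2.25 pos [0.5502 0.1834 0.1688] q6 -1.38 F [ 0.2 -0.3  0.5] open 0.085
shift [0.0907, 0.0189, -0.117] turn [-0.0, 0.0, 0.1]
```

arm_command --steps '[[[0.091,0.019,-0.117],[0,0,0],1],[[0.091,0.019,-0.117],[0,0,0],1],[[0.091,0.019,-0.117],[0,0,0],1],[[0.091,0.019,-0.117],[0,0,0],1],[[0.091,0.03,-0.117],[0,0,0],1]]'

```text
t: 2.75
tool_pos: [0.6429, 0.0654, 0.14]
tool_rot: [-1.57, -0.002, -0.005]
contact_force: [-0.0, 1.0, -0.6]
opening: 0.0851
```

```bash
python3 - <<'E'
from h import *
from tgt import go
p=snap('side','side1.png');a=cv2.imread('pics/side1.png')[60:260,180:380]; cv2.imwrite('pics/side1z.png',cv2.resize(a,None,fx=3,fy=3,interpolation=cv2.INTER_CUBIC))
go(.641,.0665,.008)
E
```

```text
t 2.8 pos [0.6405 0.0665 0.1367] q6 -1.58 F [-0.5 -0.8 -0.6] open 0.0855
shift [0.0006, 0.1287, -0.0001] turn [-0.1, -0.0, -0.0]
```

View pics/side1z.png

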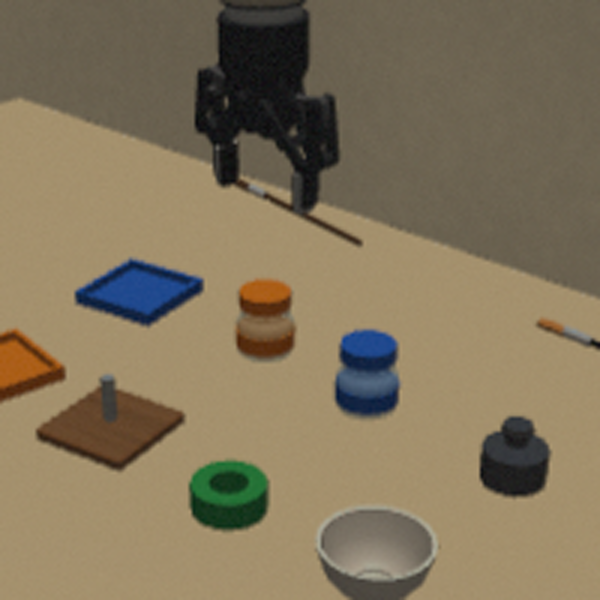

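The gripper is above the orange jar at about (265,190) in the zoom, with the fingers either side of it. Descending.

arm_command --steps '[[[0,0.04,0],[0,0,0],1],[[0,0.08,0],[0,0,0],1],[[0,0.105,0],[0,0,0],1],[[0,0.12,0],[0,0,0],1],[[0,0.128,0],[0,0,0],1]]'

```text
t: 3.3
tool_pos: [0.6388, 0.0679, 0.007]
tool_rot: [-1.569, 0.002, 0.004]
contact_force: [-0.4, -0.2, -0.7]
opening: 0.0854
```

arm_command --steps '[[[0,0,0],[0,0,0],0.6],[[0,0,0],[0,0,0],0.5],[[0,0,0],[0,0,0],0.4],[[0,0,0],[0,0,0],0.4],[[0,0,0],[0,0,0],0.4]]'

```text
t: 3.8
tool_pos: [0.6404, 0.068, 0.009]
tool_rot: [-1.569, -0.001, 0.001]
contact_force: [-0.1, -0.0, 5.5]
opening: 0.0523
```

```bash
python3 tgt.py .4425 .2134 .13
```

```text
t 3.8 pos [0.6404 0.068  0.009 ] q6 -1.58 F [-0.1 -0.   5.5] open 0.0523
shift [-0.1977, -0.1207, 0.1459] turn [-0.1, 0.1, 0.0]
```

arm_command --steps '[[[0,0,0],[0,0,0],0.3],[[0,0,0],[0,0,0],0.3],[[0,-0.03,0],[0,0,0],0.3],[[0,-0.06,0],[0,0,0],0.3],[[0,-0.1,0],[0,0,0],0.3]]'

```text
t: 4.3
tool_pos: [0.6381, 0.0677, 0.1069]
tool_rot: [-1.569, 0.004, 0.006]
contact_force: [0.9, 1.5, -2.1]
opening: 0.0522
```

```bash
python3 - <<'E'
from h import *
from tgt import go
p=snap('side','side2.png');a=cv2.imread('pics/side2.png')[60:260,180:380]; cv2.imwrite('pics/side2z.png',cv2.resize(a,None,fx=3,fy=3,interpolation=cv2.INTER_CUBIC))
go(.4425,.2134,.13)
E
```

```text
t 4.35 pos [0.6435 0.0677 0.1169] q6 -1.58 F [4.1 0.2 2.7] open 0.0522
shift [-0.2007, -0.0146, 0.1459] turn [-0.1, 0.1, 0.5]
```

View pics/side2z.png

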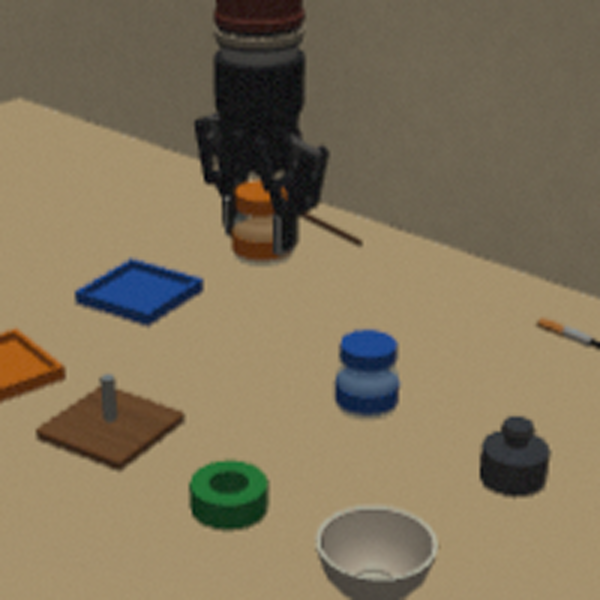

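The jar is held upright at about (262,220) in the zoom. Moving it over the orange tray.

arm_command --steps '[[[-0.035,-0.01,0.025],[0,0,0],0.3],[[-0.08,-0.015,0.058],[0,0,0],0.3],[[-0.125,-0.015,0.09],[0,0,0],0.3],[[-0.16,-0.015,0.117],[0,0,0],0.3],[[-0.185,-0.015,0.135],[0,0,0],0.3]]'

```text
t: 4.85
tool_pos: [0.4553, 0.2035, 0.1292]
tool_rot: [-1.569, -0.007, -0.004]
contact_force: [0.7, 0.6, -2.4]
opening: 0.0522
```

```bash
python3 tgt.py .4425 .2134 .014
```

```text
t 4.85 pos [0.4553 0.2035 0.1292] q6 -1.3 F [ 0.7  0.6 -2.4] open 0.0522
shift [-0.0135, 0.1151, 0.0097] turn [-0.1, 0.1, 0.4]
```

arm_command --steps '[[[-0.0135,0,0.0097],[0,0,0],0.3],[[-0.0135,0,0.0097],[0,0,0],0.3],[[-0.0135,0.035,0.0097],[0,0,0],0.3],[[-0.0135,0.07,0.0097],[0,0,0],0.3],[[-0.0135,0.09,0.0097],[0,0,0],0.3]]'

```text
t: 5.35
tool_pos: [0.4412, 0.2121, 0.036]
tool_rot: [-1.571, -0.004, -0.002]
contact_force: [0.4, 0.0, -2.6]
opening: 0.0524
```

```bash
python3 tgt.py .4425 .2134 .014
```

```text
t 5.35 pos [0.4412 0.2121 0.036 ] q6 -1.27 F [ 0.4  0.  -2.6] open 0.0524
shift [0.0012, 0.022, 0.0013] turn [0.0, 0.1, 0.2]
```

arm_command --steps '[[[0.001,0.008,0.001],[0,0,0],0.3],[[0.001,0.014,0.001],[0,0,0],0.3],[[0.001,0.019,0.001],[0,0,0],0.3],[[0.001,0.022,0.001],[0,0,0],0.3],[[0.001,0.022,0.001],[0,0,0],0.3]]'

```text
t: 5.85
tool_pos: [0.4429, 0.2132, 0.0145]
tool_rot: [-1.571, -0.004, -0.002]
contact_force: [-0.8, -0.6, -2.2]
opening: 0.0521
```

```bash
python3 tgt.py .4425 .2134 .014
```

```text
t 5.85 pos [0.4429 0.2132 0.0145] q6 -1.27 F [-0.8 -0.6 -2.2] open 0.0521
shift [-0.0004, 0.0005, 0.0002] turn [-0.0, 0.1, 0.2]
```

arm_command --steps '[[[0,0.001,0],[0,0,0],0.3],[[0,0.002,0],[0,0,0],0.3],[[0,0.002,0],[0,0,0],0.3]]'

```text
t: 6.15
tool_pos: [0.4438, 0.2135, 0.014]
tool_rot: [-1.57, -0.006, -0.004]
contact_force: [-2.3, -0.5, 4.8]
opening: 0.0523
```

Contact with the floor (Fz went from -2.2 to +4.8 N). Releasing.

arm_command --steps '[[[0,0,0],[0,0,0],0.8],[[0,0,0],[0,0,0],1],[[0,0,0],[0,0,0],1],[[0,-0.04,0],[0,0,0],1],[[0,-0.09,0],[0,0,0],1]]'

```text
t: 6.65
tool_pos: [0.4407, 0.2126, 0.1019]
tool_rot: [-1.572, -0.0, 0.002]
contact_force: [0.5, 0.5, 0.4]
opening: 0.0855
```

```bash
python3 tgt.py .63 -.0635 .13
```

```text
t 6.65 pos [0.4407 0.2126 0.1019] q6 -1.27 F [0.5 0.5 0.4] open 0.0855
shift [0.1889, -0.0279, -0.2764] turn [0.1, 0.1, -0.1]
```

arm_command --steps '[[[0.03,-0.028,-0.04],[0,0,0],1],[[0.189,-0.028,-0.276],[0,0,0],1],[[0.189,-0.028,-0.276],[0,0,0],1],[[0.189,-0.028,-0.276],[0,0,0],1],[[0.189,-0.028,-0.276],[0,0,0],1]]'

```text
t: 7.15
tool_pos: [0.5809, 0.0092, 0.1293]
tool_rot: [-1.572, -0.0, 0.002]
contact_force: [0.7, 1.4, 0.1]
opening: 0.0853
```

```bash
python3 - <<'E'
from seg import *
from tgt import go
ps=[ctrl.get_image('top'),ctrl.get_image('side')]
cv2.imwrite('pics/top2.png',cv2.cvtColor(ps[0]['img'],cv2.COLOR_RGB2BGR))
p=ps[1];a=cv2.cvtColor(p['img'],cv2.COLOR_RGB2BGR)[100:260,120:320]; cv2.imwrite('pics/side3z.png',cv2.resize(a,None,fx=3.5,fy=3.5,interpolation=cv2.INTER_CUBIC))
go(.63,-.0635,.13)
E
```

```text
t 7.25 pos [0.5827 0.0063 0.1296] q6 -1.68 F [-0.6  0.6 -0.7] open 0.0851
shift [0.0476, -0.0001, -0.0695] turn [0.2, -0.2, 0.1]
```

View pics/side3z.png

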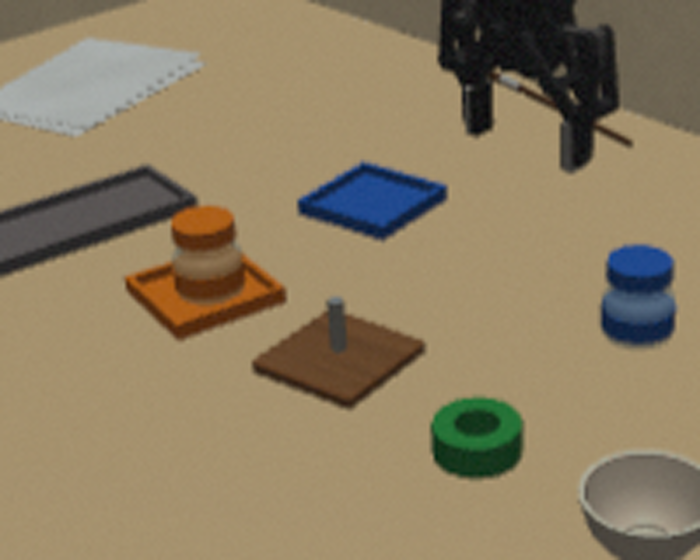

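View pics/top2.png

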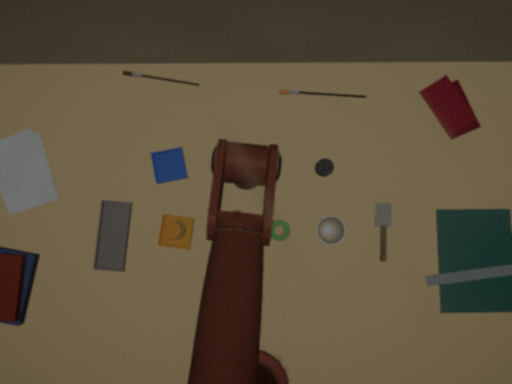

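The orange jar stands upright in its tray, centred at about (208,265) in the zoomed side view. Next, the blue jar.

arm_command --steps '[[[0.0476,0,-0.0695],[0,0,0],1],[[0.0476,0,-0.0695],[0,0,0],1],[[0.0476,0,-0.0695],[0,0,0],1],[[0.0476,0.02,-0.0695],[0,0,0],1],[[0.0476,0.05,-0.0695],[0,0,0],1]]'

```text
t: 7.75
tool_pos: [0.6316, -0.0632, 0.0817]
tool_rot: [-1.575, -0.001, -0.008]
contact_force: [0.0, -0.8, -1.5]
opening: 0.0855
```

```bash
python3 tgt.py .63 -.0635 .0085
```

```text
t 7.75 pos [ 0.6316 -0.0632  0.0817] q6 -1.78 F [ 0.  -0.8 -1.5] open 0.0855
shift [-0.002, 0.0732, -0.0] turn [0.2, -0.2, 0.3]
```

arm_command --steps '[[[-0.002,0.03,0],[0.2,-0.2,0.2],1],[[-0.002,0.055,0],[0.2,-0.2,0.2],1],[[-0.002,0.068,0],[0.2,-0.2,0.2],1],[[-0.002,0.073,0],[0.2,-0.2,0.2],1],[[-0.002,0.073,0],[0.2,-0.2,0.2],0.7]]'

```text
t: 8.25
tool_pos: [0.6297, -0.0629, 0.0086]
tool_rot: [-1.571, -0.001, -0.001]
contact_force: [0.6, -0.8, 0.2]
opening: 0.0731
```

arm_command --steps '[[[0,0,0],[0,0,0],0.5],[[0,0,0],[0,0,0],0.4],[[0,0,0],[0,0,0],0.3],[[0,0,0],[0,0,0],0.3],[[0,0,0],[0,0,0],0.3]]'

```text
t: 8.75
tool_pos: [0.6314, -0.0633, 0.0109]
tool_rot: [-1.572, -0.004, -0.004]
contact_force: [-0.7, -0.2, 6.7]
opening: 0.0525
```

```bash
python3 tgt.py .6356 .235 .13
```

```text
t 8.75 pos [ 0.6314 -0.0633  0.0109] q6 -1.79 F [-0.7 -0.2  6.7] open 0.0525
shift [0.0047, -0.1193, 0.2982] turn [0.0, -0.0, 0.3]
```

arm_command --steps '[[[0,-0.03,0],[0,0,0],0.3],[[0,-0.07,0],[0,0,0],0.3],[[0.002,-0.1,0.03],[0,0,0.2],0.3],[[0.003,-0.12,0.075],[0,0,0.2],0.3],[[0.004,-0.12,0.12],[0,0,0.2],0.3]]'

```text
t: 9.25
tool_pos: [0.6372, 0.0576, 0.1357]
tool_rot: [-1.571, -0.006, -0.009]
contact_force: [1.4, 0.3, -1.7]
opening: 0.0523
```

```bash
python3 tgt.py .6356 .235 .1
```

```text
t 9.25 pos [0.6372 0.0576 0.1357] q6 -1.59 F [ 1.4  0.3 -1.7] open 0.0523
shift [-0.0024, 0.0355, 0.1774] turn [0.0, -0.1, 0.5]
```

arm_command --steps '[[[-0.001,0,0.045],[0,0,0.4],0.3],[[-0.002,0,0.09],[0,0,0.4],0.3],[[-0.002,0.01,0.13],[0,0,0.4],0.3],[[-0.002,0.02,0.16],[0,0,0.4],0.3],[[-0.002,0.035,0.177],[0,0,0.4],0.3]]'

```text
t: 9.75
tool_pos: [0.6358, 0.2371, 0.1004]
tool_rot: [-1.571, -0.003, -0.003]
contact_force: [0.3, -0.5, -2.0]
opening: 0.0523
```

```bash
python3 tgt.py .6356 .235 .014
```

```text
t 9.75 pos [0.6358 0.2371 0.1004] q6 -1.32 F [ 0.3 -0.5 -2. ] open 0.0523
shift [-0.0005, 0.0864, -0.0021] turn [-0.0, -0.0, 0.2]
```

arm_command --steps '[[[0,0.03,-0.002],[0,0,0.2],0.3],[[0,0.055,-0.002],[0,0,0.2],0.3],[[0,0.07,-0.002],[0,0,0.2],0.3],[[0,0.08,-0.002],[0,0,0.2],0.3],[[0,0.084,-0.002],[0,0,0.2],0.3]]'

```text
t: 10.25
tool_pos: [0.6352, 0.2344, 0.016]
tool_rot: [-1.572, 0.003, 0.002]
contact_force: [-7.3, -2.4, 8.0]
opening: 0.0521
```

arm_command --steps '[[[0,0.001,0],[0,0,0],0.3],[[0,0.002,0],[0,0,0],0.3],[[0,0.002,0],[0,0,0],0.3]]'

```text
t: 10.55
tool_pos: [0.636, 0.2343, 0.016]
tool_rot: [-1.572, 0.002, 0.001]
contact_force: [-3.9, -0.7, 5.6]
opening: 0.0521
```

arm_command --steps '[[[0,0,0],[0,0,0],0.8],[[0,0,0],[0,0,0],1],[[0,0,0],[0,0,0],1],[[0,-0.04,0],[0,0,0],1],[[0,-0.085,0],[0,0,0],1]]'

```text
t: 11.05
tool_pos: [0.6342, 0.2338, 0.0988]
tool_rot: [-1.573, 0.007, 0.005]
contact_force: [1.2, 0.2, 1.8]
opening: 0.0855
```

```bash
python3 tgt.py .443 -.084 .13
```

```text
t 11.05 pos [0.6342 0.2338 0.0988] q6 -1.33 F [1.2 0.2 1.8] open 0.0855
shift [-0.1912, -0.029, -0.3181] turn [0.1, -0.1, -0.4]
```

arm_command --steps '[[[-0.02,-0.029,-0.03],[0,0,0],1],[[-0.191,-0.029,-0.318],[0,0,0],1],[[-0.191,-0.029,-0.318],[0,0,0],1],[[-0.191,-0.029,-0.318],[0,0,0],1],[[-0.191,-0.029,-0.318],[0,0,0],1]]'

```text
t: 11.55
tool_pos: [0.5112, 0.0307, 0.1294]
tool_rot: [-1.573, 0.005, 0.005]
contact_force: [0.0, -1.1, -1.2]
opening: 0.0856
```

```bash
python3 tgt.py .443 -.084 .13
```

```text
t 11.55 pos [0.5112 0.0307 0.1294] q6 -1.65 F [ 0.  -1.1 -1.2] open 0.0856
shift [-0.0682, 0.0001, -0.1147] turn [0.2, -0.0, -0.4]
```

arm_command --steps '[[[-0.068,0,-0.115],[0,0,-0.3],1],[[-0.068,0,-0.115],[0,0,-0.3],1],[[-0.068,0,-0.115],[0,0,-0.3],1],[[-0.068,0,-0.115],[0,0,-0.3],1],[[-0.068,0.03,-0.115],[0,0,-0.3],1]]'

```text
t: 12.05
tool_pos: [0.4466, -0.0864, 0.1046]
tool_rot: [-1.577, -0.005, -0.01]
contact_force: [-0.4, -1.1, 0.2]
opening: 0.0854
```

```bash
python3 - <<'E'
from seg import *
from tgt import go
p=ctrl.get_image('side')
a=cv2.cvtColor(p['img'],cv2.COLOR_RGB2BGR)[100:260,160:360]; cv2.imwrite('pics/side4z.png',cv2.resize(a,None,fx=3.5,fy=3.5,interpolation=cv2.INTER_CUBIC))
go(.443,-.084,.002)
E
```

```text
t 12.1 pos [ 0.4417 -0.0841  0.0967] q6 -1.92 F [-2.8  0.6 -3.7] open 0.0853
shift [0.0016, 0.0947, 0.0003] turn [0.1, -0.1, -0.2]
```

View pics/side4z.png

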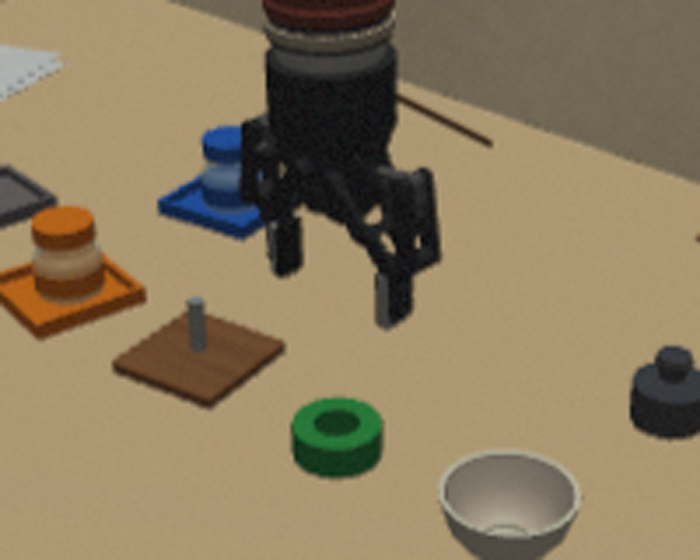

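Both jars stand in their trays, and the gripper is above the tape at (337,435). Descending.

arm_command --steps '[[[0.001,0.035,0],[0,0,0],1],[[0.001,0.065,0],[0,0,0],1],[[0.001,0.083,0],[0,0,0],1],[[0.001,0.092,0],[0,0,0],1],[[0.001,0.0945,0],[0,0,0],0.8]]'

```text
t: 12.6
tool_pos: [0.4421, -0.0836, 0.0014]
tool_rot: [-1.571, 0.005, 0.003]
contact_force: [-0.5, -0.3, 0.3]
opening: 0.0732
```

arm_command --steps '[[[0,0,0],[0,0,0],0.7],[[0,0,0],[0,0,0],0.6],[[0,0,0],[0,0,0],0.5],[[0,0,0],[0,0,0],0.5],[[0,0,0],[0,0,0],0.5]]'

```text
t: 13.1
tool_pos: [0.4432, -0.0838, 0.0027]
tool_rot: [-1.572, 0.003, 0.001]
contact_force: [0.7, 1.6, 5.8]
opening: 0.0579
```

```bash
python3 tgt.py .452 .0645 .1
```

```text
t 13.1 pos [ 0.4432 -0.0838  0.0027] q6 -1.92 F [0.7 1.6 5.8] open 0.0579
shift [0.0084, -0.0975, 0.1482] turn [0.1, -0.0, -0.2]
```

arm_command --steps '[[[0,-0.03,0],[0,0,0],0.5],[[0,-0.07,0],[0,0,0],0.5],[[0.002,-0.1,0.025],[0,0,0],0.5],[[0.004,-0.1,0.06],[0,0,0],0.5],[[0.006,-0.1,0.1],[0,0,0],0.5]]'

```text
t: 13.6
tool_pos: [0.4504, 0.0167, 0.1041]
tool_rot: [-1.573, 0.002, -0.003]
contact_force: [-0.4, -0.5, -1.5]
opening: 0.0586
```

```bash
python3 tgt.py .452 .0645 .09
```

```text
t 13.6 pos [0.4504 0.0167 0.1041] q6 -1.69 F [-0.4 -0.5 -1.5] open 0.0586
shift [0.0015, 0.014, 0.0479] turn [0.1, -0.2, 0.0]
```

arm_command --steps '[[[0.001,0.005,0.025],[0,0,0],0.5],[[0.0015,0.012,0.04],[0,0,0],0.5],[[0.0015,0.014,0.048],[0,0,0],0.5],[[0.0015,0.014,0.048],[0,0,0],0.5]]'

```text
t: 14.0
tool_pos: [0.4512, 0.0651, 0.0892]
tool_rot: [-1.573, 0.002, -0.0]
contact_force: [0.6, -0.3, -0.9]
opening: 0.0583
```

```bash
python3 - <<'E'
from seg import *
from tgt import go
p=ctrl.get_image('side')
a=cv2.cvtColor(p['img'],cv2.COLOR_RGB2BGR)[100:230,150:300]; cv2.imwrite('pics/side5z.png',cv2.resize(a,None,fx=4.5,fy=4.5,interpolation=cv2.INTER_CUBIC))
go(.452,.0645,.0147)
s=ctrl.get_obs()['tool_pos']
for z in (0,.025):
  for q in [(0,0),(.03,0),(-.03,0),(0,.03),(0,-.03)]:
    r,c=proj(p,[s[0]+q[0],s[1]+q[1],s[2]-.002+z]); print(z,q,round((c-150)*4.5),round((r-100)*4.5))
E
```

```text
t 14.05 pos [0.4516 0.0645 0.0896] q6 -1.59 F [-0.7 -0.6 -1.3] open 0.0583
shift [0.0004, 0.0749, 0.0002] turn [0.1, -0.1, -0.0]
0 (0, 0) 289 329
0 (0.03, 0) 331 309
0 (-0.03, 0) 246 349
0 (0, 0.03) 254 311
0 (0, -0.03) 326 347
0.025 (0, 0) 286 288
0.025 (0.03, 0) 328 269
0.025 (-0.03, 0) 242 307
0.025 (0, 0.03) 250 270
0.025 (0, -0.03) 323 305
```

View pics/side5z.png

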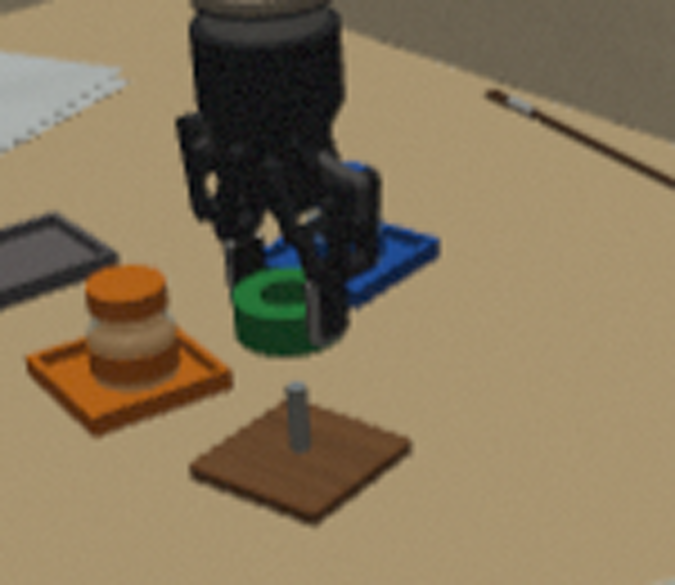

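Tape hole centre at (288,292) and post top at (297,387), each offset about the same small amount from its prediction, so the tape is aligned within the 9 mm slack. Lowering.

arm_command --steps '[[[0,0.015,0],[0,0,0],0.5],[[0,0.03,0],[0,0,0],0.5],[[0,0.045,0],[0,0,0],0.5],[[0,0.058,0],[0,0,0],0.5],[[0,0.066,0],[0,0,0],0.5]]'

```text
t: 14.55
tool_pos: [0.4512, 0.0636, 0.0226]
tool_rot: [-1.573, 0.004, -0.002]
contact_force: [0.5, -0.1, -1.0]
opening: 0.0589
```

arm_command --steps '[[[0,0.004,0],[0,0,0],0.5],[[0,0.006,0],[0,0,0],0.5],[[0,0.008,0],[0,0,0],0.5],[[0,0.008,0],[0,0,0],0.5]]'

```text
t: 14.95
tool_pos: [0.4515, 0.0636, 0.0149]
tool_rot: [-1.573, 0.004, -0.002]
contact_force: [0.1, -0.0, -1.4]
opening: 0.059
```

arm_command --steps '[[[0,0.001,0],[0,0,0],0.5],[[0,0.002,0],[0,0,0],0.5],[[0,0.002,0],[0,0,0],0.5]]'

```text
t: 15.25
tool_pos: [0.4519, 0.0636, 0.0147]
tool_rot: [-1.573, 0.004, -0.001]
contact_force: [-6.5, -0.7, 9.9]
opening: 0.058
```

arm_command --steps '[[[0,0,0],[0,0,0],0.8],[[0,0,0],[0,0,0],1],[[0,0,0],[0,0,0],1],[[0,-0.04,0],[0,0,0],1],[[0,-0.085,0],[0,0,0],1]]'

```text
t: 15.75
tool_pos: [0.4498, 0.0639, 0.0982]
tool_rot: [-1.573, 0.009, 0.003]
contact_force: [0.5, 0.0, 0.4]
opening: 0.0857
```

```bash
python3 tgt.py .434 -.388 .13 87
```

```text
t 15.75 pos [0.4498 0.0639 0.0982] q6 -1.59 F [0.5 0.  0.4] open 0.0857
shift [-0.0145, -0.0306, -0.452] turn [0.2, 2.8, -0.4]
```

arm_command --steps '[[[0,-0.031,-0.03],[0,0,0],1],[[-0.014,-0.031,-0.452],[0,2.8,0],1],[[-0.014,-0.031,-0.452],[0,2.8,0],1],[[-0.014,-0.031,-0.452],[0,2.8,0],1],[[-0.014,-0.031,-0.452],[0,2.8,0],1]]'

```text
t: 16.25
tool_pos: [0.4423, -0.1678, 0.13]
tool_rot: [-1.573, 0.046, -0.036]
contact_force: [1.0, -0.1, -0.1]
opening: 0.0854
```

```bash
python3 tgt.py .434 -.388 .13 87
```

```text
t 16.25 pos [ 0.4423 -0.1678  0.13  ] q6 -2.03 F [ 1.  -0.1 -0.1] open 0.0854
shift [0.0032, 0.0007, -0.2203] turn [0.2, 0.0, -0.4]
```

arm_command --steps '[[[0.003,0,-0.22],[0,0,0],1],[[0.003,0,-0.22],[0,0,0],1],[[0.003,0,-0.22],[0,0,0],1],[[0.003,0,-0.22],[0,0,0],1],[[0.003,0,-0.22],[0,0,-0.3],1]]'

```text
t: 16.75
tool_pos: [0.4332, -0.3915, 0.1307]
tool_rot: [-1.575, 0.044, -0.043]
contact_force: [0.8, 0.5, -0.5]
opening: 0.0856
```

```bash
python3 - <<'E'
from seg import *
from tgt import go
p=ctrl.get_image('side')
a=cv2.cvtColor(p['img'],cv2.COLOR_RGB2BGR)[130:350,170:450]; cv2.imwrite('pics/side6z.png',cv2.resize(a,None,fx=2.7,fy=2.7,interpolation=cv2.INTER_CUBIC))
# check spatula pose in side image: project model points
for n,X in dict(butt=(-.085,0,.014),front=(.02,0,.014),b1=(.085,.024,.003),b2=(.085,-.024,.003)).items():
    t=np.radians(-3); x=.434+X[0]*np.cos(t)-X[1]*np.sin(t); y=-.388+X[0]*np.sin(t)+X[1]*np.cos(t)
    r,c=proj(p,[x,y,X[2]]); print(n,round((c-170)*2.7),round((r-130)*2.7))
go(.434,-.388,.002,87)
E
```

```text
butt 459 503
front 555 423
b1 577 375
b2 635 408
t 16.8 pos [ 0.433  -0.3929  0.1308] q6 -2.38 F [-2.1  0.8 -0.7] open 0.0851
shift [0.0008, 0.1287, 0.0057] turn [0.3, -0.2, -0.0]
```

View pics/side6z.png

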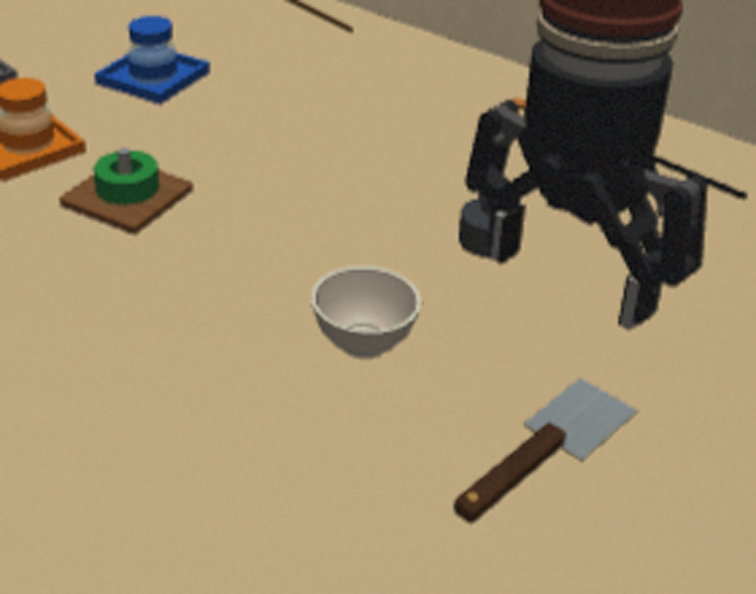

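The tape lies flat round the post at (125,175). The spatula matches my model apart from the usual small calibration shift. Grasping it.

arm_command --steps '[[[0.001,0.04,0.005],[0.3,-0.2,0],0.8],[[0.001,0.08,0.005],[0.3,-0.2,0],0.6],[[0.001,0.11,0.005],[0.3,-0.2,0],0.6],[[0.001,0.122,0.005],[0.3,-0.2,0],0.6],[[0.001,0.126,0.005],[0.3,-0.2,0],0.6]]'

```text
t: 17.3
tool_pos: [0.4335, -0.387, 0.003]
tool_rot: [-1.568, 0.043, -0.039]
contact_force: [1.0, -0.6, -0.5]
opening: 0.0512
```

```bash
python3 tgt.py .434 -.388 .004 87
```

```text
t 17.3 pos [ 0.4335 -0.387   0.003 ] q6 -2.38 F [ 1.  -0.6 -0.5] open 0.0512
shift [0.0005, -0.001, -0.0009] turn [-0.1, 0.0, -0.2]
```

arm_command --steps '[[[0,0,-0.001],[0,0,0],0.4],[[0,0,-0.001],[0,0,0],0.2],[[0,0,-0.001],[0,0,0],0.1],[[0,0,-0.001],[0,0,0],0],[[0,0,-0.001],[0,0,0],0]]' --force 60

```text
t: 17.8
tool_pos: [0.4347, -0.3892, 0.0053]
tool_rot: [-1.571, 0.041, -0.041]
contact_force: [0.6, 1.9, 6.3]
opening: 0.0135
```

arm_command --steps '[[[0,0,0],[0,0,0],0],[[0,0,0],[0,0,0],0],[[0,-0.01,0],[0,0,0],0],[[0,-0.03,0],[0,0,0],0],[[0,-0.06,0],[0,0,0],0]]'

```text
t: 18.3
tool_pos: [0.4334, -0.3878, 0.0641]
tool_rot: [-1.567, 0.043, -0.038]
contact_force: [0.8, 0.5, -0.5]
opening: 0.0137
```

```bash
python3 - <<'E'
from seg import *
from tgt import go
p=ctrl.get_image('side')
a=cv2.cvtColor(p['img'],cv2.COLOR_RGB2BGR)[130:350,170:450]; cv2.imwrite('pics/side7z.png',cv2.resize(a,None,fx=2.7,fy=2.7,interpolation=cv2.INTER_CUBIC))
go(.434,.3946,.15,84.4)
E
```

```text
t 18.35 pos [ 0.4365 -0.3912  0.0713] q6 -2.38 F [ 3.6 -3.3  2.6] open 0.0141
shift [-0.0428, -0.0828, 0.7843] turn [0.3, 2.6, 0.3]
```

View pics/side7z.png

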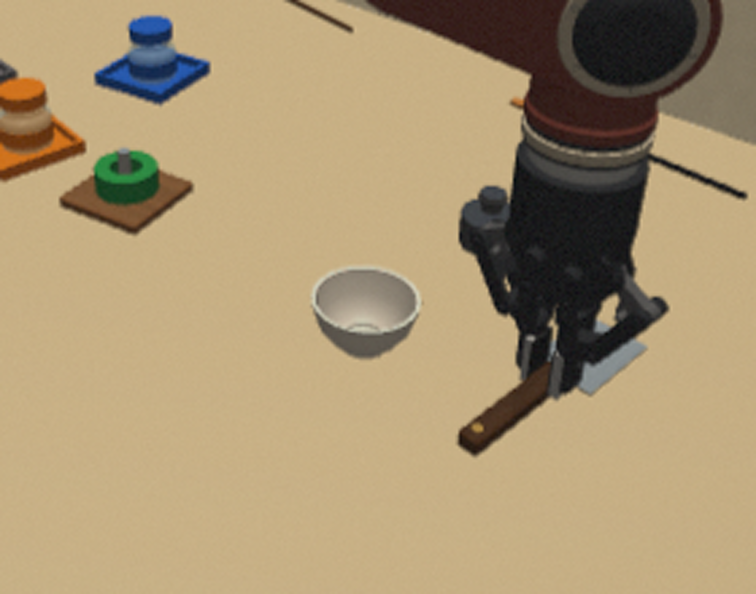

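The spatula is held level. Raising it to clear the jar in the orange tray, then crossing.

arm_command --steps '[[[0,-0.03,0],[0,0,0],0],[[0,-0.07,0.01],[0,0,0],0],[[0,-0.1,0.03],[0,0.4,0],0],[[0,-0.11,0.07],[0,0.8,0],0],[[0,-0.11,0.115],[0,1.2,0],0]]'

```text
t: 18.85
tool_pos: [0.4432, -0.2764, 0.1844]
tool_rot: [-1.579, 0.052, -0.066]
contact_force: [-0.0, 0.6, -0.4]
opening: 0.0143
```

```bash
python3 tgt.py .434 .3946 .18 84.4
```

```text
t 18.85 pos [ 0.4432 -0.2764  0.1844] q6 -2.19 F [-0.   0.6 -0.4] open 0.0143
shift [-0.0595, -0.0019, 0.6684] turn [0.5, 1.3, 0.6]
```

arm_command --steps '[[[-0.003,0,0.045],[0.3,0.5,0.3],0],[[-0.008,0,0.09],[0.3,1,0.4],0],[[-0.012,0,0.135],[0.4,1.3,0.5],0],[[-0.016,0,0.18],[0.4,1.3,0.5],0],[[-0.02,0,0.225],[0.4,1.3,0.5],0]]'

```text
t: 19.35
tool_pos: [0.4397, -0.0489, 0.1825]
tool_rot: [-1.571, 0.076, -0.079]
contact_force: [1.5, 0.2, -0.1]
opening: 0.0136
```

```bash
python3 tgt.py .434 .3946 .18 84.4
```

```text
t 19.35 pos [ 0.4397 -0.0489  0.1825] q6 -1.75 F [ 1.5  0.2 -0.1] open 0.0136
shift [-0.0493, 0.0018, 0.4408] turn [0.1, -0.0, 0.1]
```

arm_command --steps '[[[-0.005,0,0.045],[0,0,0],0],[[-0.01,0,0.09],[0,0,0],0],[[-0.015,0,0.135],[0,0,0],0],[[-0.02,0,0.18],[0,0,0],0],[[-0.025,0,0.225],[0,0,0],0]]'

```text
t: 19.85
tool_pos: [0.4366, 0.1794, 0.1826]
tool_rot: [-1.571, 0.074, -0.08]
contact_force: [1.1, -0.4, -0.7]
opening: 0.0138
```

```bash
python3 tgt.py .434 .3946 .18 84.4
```

```text
t 19.85 pos [0.4366 0.1794 0.1826] q6 -1.24 F [ 1.1 -0.4 -0.7] open 0.0138
shift [-0.0237, 0.0023, 0.214] turn [0.1, -0.0, 0.2]
```

arm_command --steps '[[[-0.005,0,0.045],[0,0,0],0],[[-0.01,0,0.09],[0,0,0],0],[[-0.015,0,0.135],[0,0,0],0],[[-0.02,0,0.18],[0,0,0],0],[[-0.024,0.01,0.214],[0,0,0],0]]'

```text
t: 20.35
tool_pos: [0.4341, 0.3978, 0.1742]
tool_rot: [-1.568, 0.071, -0.081]
contact_force: [1.5, -0.6, -0.1]
opening: 0.0139
```

```bash
python3 tgt.py .434 .3946 .08 84.4
```

```text
t 20.35 pos [0.4341 0.3978 0.1742] q6 -0.86 F [ 1.5 -0.6 -0.1] open 0.0139
shift [-0.0003, 0.0942, -0.0034] turn [-0.1, 0.1, 0.4]
```

arm_command --steps '[[[0,0.03,-0.003],[0,0,0.2],0],[[0,0.06,-0.003],[0,0,0.2],0],[[0,0.085,-0.003],[0,0,0.2],0],[[0,0.094,-0.003],[0,0,0.2],0],[[0,0.094,-0.003],[0,0,0.2],0]]'

```text
t: 20.85
tool_pos: [0.4334, 0.3942, 0.0786]
tool_rot: [-1.57, 0.076, -0.076]
contact_force: [-0.3, 0.4, 0.1]
opening: 0.0144
```

```bash
python3 - <<'E'
from seg import *
from tgt import go
p=ctrl.get_image('side')
a=cv2.cvtColor(p['img'],cv2.COLOR_RGB2BGR)[70:220,70:270]; cv2.imwrite('pics/side8z.png',cv2.resize(a,None,fx=3.5,fy=3.5,interpolation=cv2.INTER_CUBIC))
go(.434,.3946,.0115,84.4)
E
```

```text
t 20.9 pos [0.4344 0.3949 0.0804] q6 -0.86 F [ 0.6  0.3 -0.6] open 0.0138
shift [-0.0005, 0.0689, -0.0004] turn [-0.1, 0.1, 0.2]
```

View pics/side8z.png

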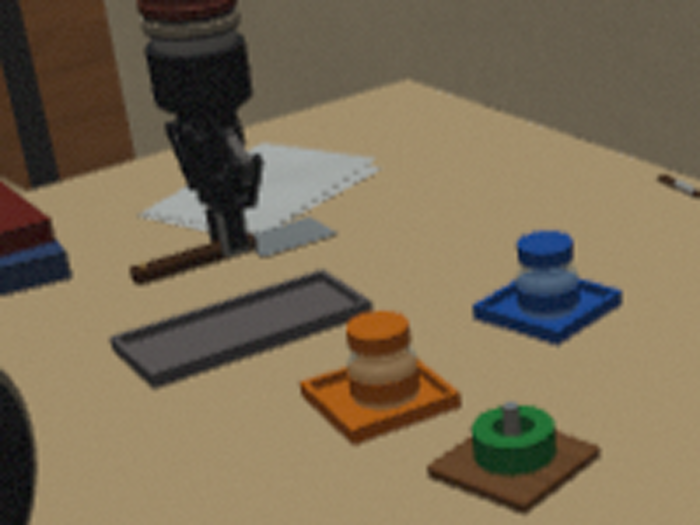

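The spatula is level over the grey tray and lined up with it. Lowering.

arm_command --steps '[[[0,0.025,0],[0,0,0.2],0],[[0,0.045,0],[0,0,0.2],0],[[0,0.058,0],[0,0,0.2],0],[[0,0.065,0],[0,0,0.2],0],[[0,0.068,0],[0,0,0.2],0]]'

```text
t: 21.4
tool_pos: [0.435, 0.3952, 0.0127]
tool_rot: [-1.568, 0.076, -0.076]
contact_force: [-0.0, -0.8, 0.0]
opening: 0.0137
```

arm_command --steps '[[[0,0.001,0],[0,0,0],0],[[0,0.002,0],[0,0,0],0],[[0,0.002,0],[0,0,0],0]]'

```text
t: 21.7
tool_pos: [0.4355, 0.3955, 0.0115]
tool_rot: [-1.567, 0.075, -0.077]
contact_force: [0.2, -0.1, -0.6]
opening: 0.0138
```

arm_command --steps '[[[0,0.001,0],[0,0,0],0],[[0,0.002,0],[0,0,0],0],[[0,0.002,0],[0,0,0],0]]'

```text
t: 22.0
tool_pos: [0.4359, 0.3959, 0.0103]
tool_rot: [-1.566, 0.075, -0.077]
contact_force: [-1.4, -0.1, 3.8]
opening: 0.0136
```

Contact with the tray floor. Opening partway so the fingers stay inside the walls, then retreating.

arm_command --steps '[[[0,0,0],[0,0,0],0.2],[[0,0,0],[0,0,0],0.35],[[0,0,0],[0,0,0],0.35],[[0,0,0],[0,0,0],0.35],[[0,-0.02,0],[0,0,0],0.35]]'

```text
t: 22.5
tool_pos: [0.4336, 0.3942, 0.0273]
tool_rot: [-1.57, 0.079, -0.073]
contact_force: [-0.3, 0.2, -0.2]
opening: 0.03
```

arm_command --steps '[[[0,-0.04,0],[0,0,0],0.35],[[0,-0.09,0],[0,0,0],0.35],[[0,-0.14,0],[0,0,0],0.5],[[0,-0.19,0.03],[0,0,0],1],[[0,-0.2,0.08],[0,0,0],1]]'

```text
t: 23.0
tool_pos: [0.4439, 0.4681, 0.2327]
tool_rot: [-1.564, 0.075, -0.082]
contact_force: [0.8, -0.4, 1.5]
opening: 0.0702
```

arm_command --steps '[[[0,0,0.05],[0,0,0],1],[[-0.03,0,0.1],[0,0,0],1],[[-0.06,0,0.15],[0,0,0],1],[[-0.06,0,0.15],[0,0,0],1],[[-0.06,0,0.15],[0,0,0],1]]'

```text
t: 23.5
tool_pos: [0.3974, 0.6251, 0.2324]
tool_rot: [-1.565, 0.073, -0.079]
contact_force: [-0.0, -0.5, -0.3]
opening: 0.0852
```

```bash
python3 - <<'E'
from seg import *
from tgt import go
ps=[ctrl.get_image('top'),ctrl.get_image('side')]
a=cv2.cvtColor(ps[1]['img'],cv2.COLOR_RGB2BGR)[100:300,90:390]; cv2.imwrite('pics/side9z.png',cv2.resize(a,None,fx=2.6,fy=2.6,interpolation=cv2.INTER_CUBIC))
a=cv2.cvtColor(ps[0]['img'],cv2.COLOR_RGB2BGR)[130:280,70:350]; cv2.imwrite('pics/top9z.png',cv2.resize(a,None,fx=2.8,fy=2.8,interpolation=cv2.INTER_CUBIC))
go(.434,.3946,.0115,84.4)
E
```

```text
t 23.6 pos [0.3994 0.6227 0.2327] q6 -0.57 F [ 0.7  0.1 -0. ] open 0.0853
shift [0.0563, 0.2205, -0.2245] turn [-0.2, -0.1, 0.2]
```

View pics/side9z.png

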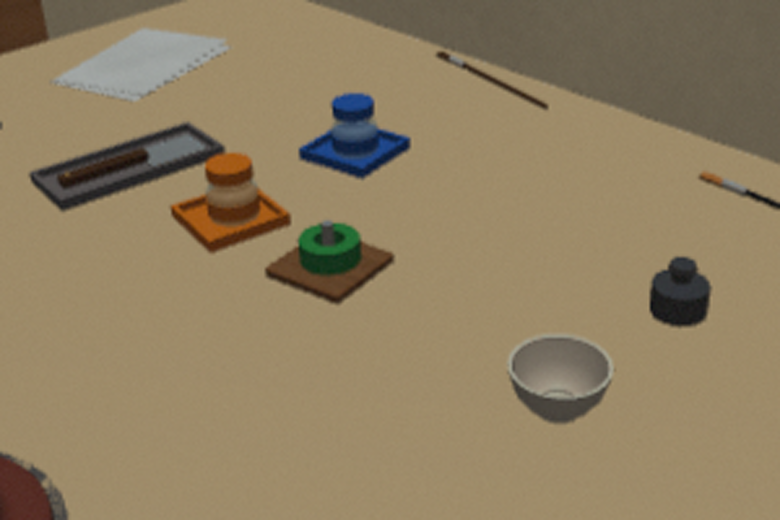

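View pics/top9z.png

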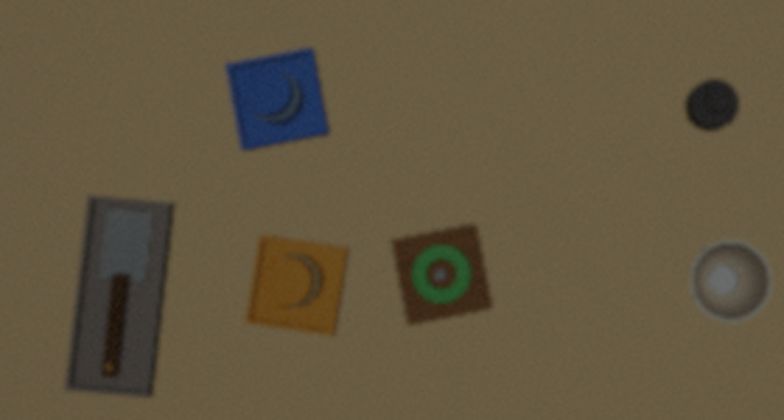

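```bash
python3 - <<'E'
from seg import *
p=ctrl.get_image('top')
for n,(c,r),t in [('o',(323,280),(.4425,.2134)),('b',(301,98),(.6356,.235))]:
    X=unproj(p,(r/2.8+130,c/2.8+70),.03); print(n,X.round(4),'centre y est',X[1]+.027,'tray',t)
for n,(c,r),z in [('tape',(441,274),.037),('post',(440,272),.054)]: print(n,unproj(p,(r/2.8+130,c/2.8+70),z).round(4))
p=ctrl.get_image('side')
for n,t in [('o',(.4425,.2134)),('b',(.6356,.235))]:
    for z in (.005,.067): r,c=proj(p,[*t,z]); print(n,z,round((c-90)*2.6),round((r-100)*2.6))
s=ctrl.get_obs();print(s['t'],s['contact_force'])
E
```

```text
o [0.4466 0.1835 0.03  ] centre y est 0.21046779289529194 tray (0.4425, 0.2134)
b [0.633  0.2063 0.03  ] centre y est 0.23334583149117444 tray (0.6356, 0.235)
tape [0.4514 0.0634 0.037 ]
post [0.4538 0.0636 0.054 ]
o 0.005 230 216
o 0.067 223 163
b 0.005 354 149
b 0.067 351 100
23.7 [-1.02116869  0.35486072 -0.11662413]
```

```bash
python3 -c "
from station import ctrl
print(ctrl.finish_job())"
```

```text
the job is handed in; nothing more can be done
None
```

I put everything in its place and handed the job in at about 24 s of the 128 s allowed. `finish_job` reports no verdict, so this rests on my last measurements.

- **Jars:** both stand upright in the tray of their own colour. The last pictures put them within about 5 mm of the tray centres (limit 21 mm).
- **Tape:** it lies flat on the stand's base round the post, with the ring and post centres within about 2–3 mm (limit 12 mm).
- **Spatula:** it lies along the grey tray, within the walls, with the blade at the end away from the robot. I judged this from the pictures by eye, without a final measurement of its position.
- **Bowl and weight:** I did not touch either, and both stand in the last pictures as they did at the start.
- **Robot:** the gripper is open, clear of everything and well above the bench, with contact force near zero.

No check failed. The only disagreement was a steady 2–3 mm shift between the side camera and my projected positions, in line with the stated calibration error.

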